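# Tighten the grinder's lock ring with the two-pin spanner

### The arm

A 6-joint arm with a two-finger parallel gripper is mounted at the origin on the work surface. World frame = base frame: x ahead of the robot, y to its left, z up, the work surface at z = 0. Lengths are in m, angles in rad, forces in N, time in s.
With the tool pointing down it reaches from about 0.35 to 0.725 m from the base axis. Payload 4.3 kg.
Tool frame: the origin (TCP) lies between the finger pads; the fingertips stand 14 mm ahead of it and the grasp point (between the pads) lies 5 mm behind it; z points along the fingers, y is the line along which they close (so a half turn about z gives the same grasp; the last joint's range is limited). The gripper opens to 85 mm and grips with 20 to 120 N. Pads are 22 mm wide; open, the fingers measure 114 mm over their backs; the gripper's body (76 mm by 85 mm) begins 54 mm behind the grasp point. The pads swing forward as they close: fully open they stand 13 mm farther back than shut.
Start: joints at [1.195, 0.377, 0.081, 1.274, 0, 1.46], TCP at [0.151, 0.555, 0.245] pointing down, gripper open.
Joint ranges: [-2.72, 2.72], [-0.84, 1.66], [-1.02, 1.22], [-1.77, 2.12], [-1.37, 1.28], [-3.14, 3.14]. Speed limits (rad/s): [2.57, 2.57, 3.14, 3.14, 3.14, 3.14].

### API

Orientations are given as a unit quaternion [w, x, y, z].
In Python, from plant import manip gives the robot as it stands.
- The arm moves only by the tool move_arm, never from a script. Its argument "motion" is a list of rows, each a list of 3 entries, a list of its own where there are three numbers: the shift along the tool's x, y, z in units of 0.5 m (1.0 is 0.5 m), then the turn, a rotation vector about the tool's x, y, z in units of 60 degrees (1.0 is 60 degrees), then the opening, from -1 (shut) to 1 (fully open), so that 0 is half open. A call has 1 to 20 rows; each row is the pose to reach, as a shift and turn from the pose commanded when the call began, along the tool's axes at that moment; what a row does not reach only later rows make up. A row lasts 1/10 s, in which the tool goes at most 50 mm and 8.59 degrees, less where a joint would pass 70% of its speed; a pose out of reach is approached as far as the arm can. A call with a number of a shift or a turn outside -1 to 1 is refused whole. A call with a gripper value outside its range is refused whole. The fingers move at their own pace and stop on an object; "squeeze" is the grip in N (left out, the last holds). Time passes only in rows, so rows that repeat a pose let the fingers close. It gives the time, the measured TCP pose, the force, the opening and the grip force at its end, in the units of the state.
- manip.observe(): the state, without advancing time (a new reading comes with each control period).
- manip.grab_frame(name): name is "scene" or "top"; returns the picture (420x560x3 uint8, red, green, blue); there is no depth.
- manip.calibration(name): a dict with "K" (3x3 intrinsics, pixels), "k1" (the pictures are not rectified: a ray, as slopes to the right and down, at radius r is drawn at 1 + k1 r^2 times it, then the intrinsics apply), "R" (3x3) and "t" (3): a world point X has camera coordinates R X + t. Camera axes: x right, y down, z forward; pixel columns grow to the right and rows downward; lengths in m; the calibration is good to about 2 mm. A picture is of the moment at which its call begins. calibration takes no time and is no camera call.
- manip.sign_off(): hands the job in; it is judged then, once.
The state is a dict: "time": time; "joints": joint angles; "qd": joint speeds; "joint_torque": joint torques, N m; "tool_pos": TCP position; "tool_rot": TCP orientation; "contact_force": force on the tool from outside, world axes, zero at the start; "wrist_torque": the same for the moment, N m; "finger_gap": opening from 0.0 (shut) to 1.0 (fully open); "finger_force": force on a finger pad.
Only numpy, scipy, OpenCV 4.12 (cv2) and the standard library are available. Lean on these libraries where they do the work, as an engineer would, in place of code of your own. Each camera call takes 0.05 s, during which the arm holds its last target. There are 200 camera calls.

### The job

A fresh disc has been put on the angle grinder but its lock ring is only started. Take the two-pin spanner whose prongs fit the ring, feel both prongs gently into the ring's two holes before you turn it, and turn the ring clockwise until it comes up against its stop, without forcing it. Then put the spanner back upright in the wooden block it came from, prongs down in the slot, and leave everything else on the bench where it lies.

Things in the scene. Friction and masses are not known exactly. Their poses are not given: they have to be found in the camera images.
- grinder: Angle grinder lying spindle up in a wooden cradle, fixed. Origin on the bench under the axis of disc and lock ring; z up; x runs from that axis along the black motor housing (far end 287 mm out, top at most 77 mm above the bench). Grinding disc 116 mm across, its top 70.5 mm above the bench; on it sits the lock ring.
- ring_top (a point): Centre of the lock ring's upper face, 83 mm above the bench, axes as the grinder's (they do not turn with the ring). Plain steel ring 56 mm across, nothing standing above its face; two round holes 7.5 mm wide, 9 mm deep, 18 mm either side of the centre; the prongs have 0.75 mm play all round, so they go in only within about 0.04 rad.
- ring (a joint): Lock ring's turn, rad, growing clockwise from above: starts at 0 to 0.08, hard stop (tight) at 0.50, stiffness 0.08 N m (hard pressing drags it along). At value q the line of the holes is the grinder's x axis turned clockwise by q and by a fixed unknown angle of -0.5 to 0.5 (spindle locked anywhere): find the holes by eye or by sliding the prongs lightly on the face till they drop in.
- spanner: Two-pin spanner that fits: dark steel, 0.2 to 0.33 kg, upright in its block. Origin midway between prong tips, z up the stem, x along the prongs' line. Prongs 6 mm thick, 12 mm long, 36 mm apart; head 52 x 18 mm, z 12 to 22 mm; stem 20 (x) x 14 mm (y) up to z 65, gripped on its flat sides; T bar along x, 110 mm long, 9 mm thick, centre z 68. Works turned half round too.
- spanner_prong_a (a point): Centre of the tip of the spanner's prong at x = +18 mm.
- spanner_prong_b (a point): Centre of the tip of the spanner's prong at x = -18 mm.
- rack: The spanner's wooden block, fixed, 96 x 60 x 24 mm, origin at the centre of its underside. Slot in its top, in the middle: 50 mm (x) by 11 mm (y), 15 mm deep. The spanner stands with its prongs in the slot and its head resting on the block's top: its origin 12 mm above the bench over the block's centre, its x along the block's x.
- wide_rack: The similar wooden block of the other spanner, 112 x 60 x 24 mm, fixed; origin at the centre of its underside.
- wide_spanner: The other two-pin spanner, which does not fit: the same but with prongs 52 mm apart and a head 68 mm long; origin midway between its prong tips. Leave it.
- wrench: Open-ended wrench, 170 mm, lying on the bench. Leave it.
- screwdriver: Screwdriver lying on the bench. Leave it.
- spare_disc: Used grinding disc 110 mm across, lying flat. Leave it.
- tin: Steel tin 66 mm across, 85 mm tall, upright. Leave it.
- hammer: Hammer lying on the bench. Leave it.
- offcut: Square steel bar 160 x 30 x 30 mm, lying on the bench. Leave it.

How it is judged:
By the outcome, as a careful person would: the job done as asked, in the order asked, and still so for the second after the job is handed in, with the robot touching nothing.
It also fails if it takes over 72 s, if anything falls off the work surface, if the arm or the gripper's body presses on something with over 40 N, if the wrist force passes 120 N, or if a joint passes its speed limit or range.

## Working session

There is one attempt and no reset: what is moved stays moved. The work goes in short steps, Python scripts to look and compute and a tool call to move; the robot and the scene stay as the last step left them, time stands still between calls to the robot, and variables do not carry over. Pictures are saved under pics/ and viewed, at most 10 in all, crops included, and the job is handed in when it is done.

Besides the shell and the picture viewer there is one more tool, called by a JSON object that holds its "fn" and its "kwargs", one argument or row to a line. move_arm: Moves the arm, as the interface text tells. Shifts and turns lie within -1 to 1; 1 stands for 0.5 m of shift or 60 degrees of turn. Its arguments: {"type":"object","properties":{"motion":{"type":"array","items":{"type":"array"}},"squeeze":{"type":"number"}},"required":["motion"]}

```bash
mkdir -p pics; cat > h.py <<'E'
import numpy as np, cv2
from plant import manip
def snap(n,f):
    im=manip.grab_frame(n); cv2.imwrite(f'pics/{f}.png',im[:,:,::-1]); return im
def ray(n,uv):
    c=manip.calibration(n); K=np.array(c['K']);R=np.array(c['R']);t=np.array(c['t'])
    d=np.array([(uv[0]-K[0,2])/K[0,0],(uv[1]-K[1,2])/K[1,1]]); s=d.copy()
    for _ in range(20): s=d/(1+c['k1']*(s@s))
    return -R.T@t, R.T@np.array([s[0],s[1],1])
def plane(n,uv,z):
    o,d=ray(n,uv); return o+d*(z-o[2])/d[2]
def proj(n,X):
    c=manip.calibration(n); p=np.array(c['R'])@np.array(X)+np.array(c['t']); s=p[:2]/p[2]
    s=s*(1+c['k1']*(s@s)); K=np.array(c['K']); return np.array([K[0,0]*s[0]+K[0,2],K[1,1]*s[1]+K[1,2]])
E
python3 - <<'E'
from h import *
a=snap('top','top0');b=snap('scene','sc0')
for n in('top','scene'):
    c=manip.calibration(n);print(n,np.round(c['K'],1).tolist(),c['k1'],np.round(ray(n,(280,210))[0],3),np.round(ray(n,(280,210))[1],2))
print(manip.observe())
E
```

```text
top [[390.0, 0.0, 275.7], [0.0, 390.0, 205.3], [0.0, 0.0, 1.0]] 0.008165422552678171 [ 0.418 -0.028  1.077] [ 0.06 -0.   -1.  ]
scene [[488.6, 0.0, 279.3], [0.0, 488.6, 206.3], [0.0, 0.0, 1.0]] 0.00033605110468961014 [ 1.11  -0.409  1.281] [-0.42  0.28 -0.86]
{'time': 0.1, 'joints': array([1.19470061e+00, 3.78005568e-01, 7.97475632e-02, 1.27438586e+00,
       1.20276329e-05, 1.46052354e+00]), 'qd': array([ 0.00068343, -0.00231601,  0.0023459 , -0.00180324, -0.00026928,
        0.0014867 ]), 'joint_torque': array([ 7.87488207e-04, -4.64694929e+01,  2.70581657e+01,  1.20223602e-02,
       -1.65629422e-04, -2.34941815e-06]), 'tool_pos': array([0.15082196, 0.55428379, 0.24444077]), 'tool_rot': array([-2.28275736e-04,  1.32520435e-01,  9.91179843e-01, -8.95141942e-04]), 'contact_force': array([0.25069363, 0.15855111, 0.73374622]), 'wrist_torque': array([-0.01613896, -0.03212132, -0.0211706 ]), 'finger_force': 0.0, 'finger_gap': 1.001092100785401}
```

View pics/top0.png

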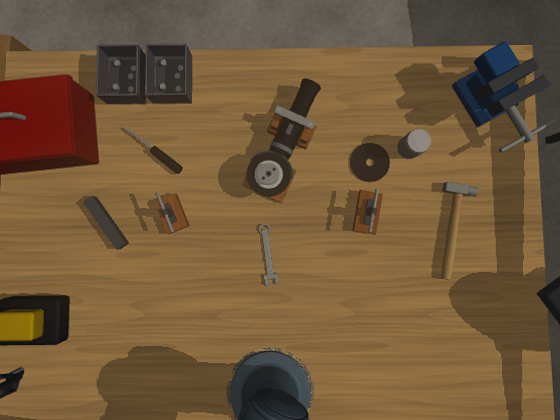

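View pics/sc0.png

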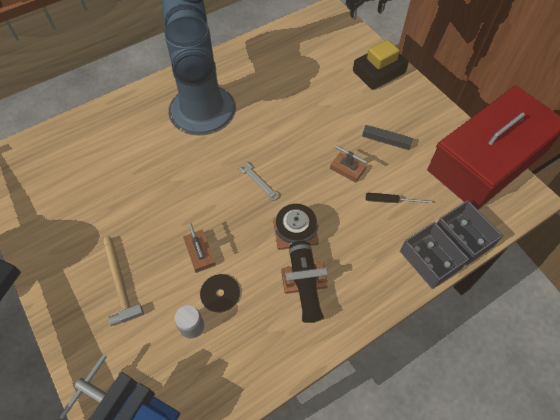

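The top view shows the grinder ring at (268,174). The candidate blocks are at (170,212) and (368,212), each with a spanner upright. The scene view has them at (348,165) and (200,250), with the ring at (296,220). I'll enlarge these areas.

```bash
python3 - <<'E'
from h import *
T=cv2.imread('pics/top0.png');S=cv2.imread('pics/sc0.png')
def cr(I,u,v,h=30): return cv2.resize(I[v-h:v+h,u-h:u+h],(264,264),interpolation=cv2.INTER_CUBIC)
cv2.imwrite('pics/c1.png',np.vstack([np.hstack([cr(T,170,212),cr(T,368,212),cr(T,268,174)]),np.hstack([cr(S,348,165),cr(S,200,250),cr(S,296,220)])]))
# block top faces: brown mask
hsv=cv2.cvtColor(T,cv2.COLOR_BGR2HSV)
print(T[226,172],T[200,175],T[220,362],T[250,200], hsv[226,172],hsv[220,362],hsv[250,200],hsv[250,300])
E
```

```text
[56 74 97] [ 35  70 111] [30 55 85] [ 62 105 136] [ 13 108  97] [ 14 165  85] [ 17 139 136] [ 17 140 144]
```

View pics/c1.png

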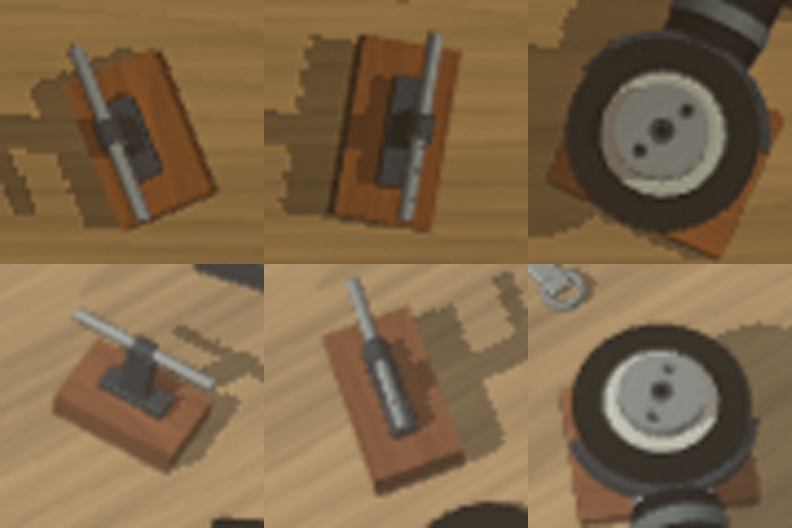

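The tile comparison shows the left block's long side as about 151 px and the right's as about 182 px. The left block is therefore the 96 mm rack with the spanner that fits, seen at top (170,212). The ring holes lie at tile (687,110) and (639,150), and the scene view agrees. Next I'll measure them precisely.

```bash
python3 - <<'E'
from h import *
T=cv2.imread('pics/top0.png');S=cv2.imread('pics/sc0.png')
P=lambda u,v,x,y:(u-30+(x+.5)/4.4-.5, v-30+(y+.5)/4.4-.5)
def bary(I,u,v,r,thr,dark=True):
    g=cv2.cvtColor(I,cv2.COLOR_BGR2GRAY).astype(float); ui,vi=int(round(u)),int(round(v))
    w=g[vi-r:vi+r+1,ui-r:ui+r+1]; w=np.clip(np.percentile(w,70)-w-thr,0,None); yy,xx=np.mgrid[vi-r:vi+r+1,ui-r:ui+r+1]
    return (w*xx).sum()/w.sum(),(w*yy).sum()/w.sum()
for n,I,u,v,pts in(('top',T,268,174,[(687-528,110),(639-528,150),(662-528,130)]),('scene',S,296,220,[(669-528,370-264),(652-528,417-264),(661-528,391-264)])):
    q=[plane(n,bary(I,*P(u,v,*p),2,15),.083) for p in pts]
    d=q[0]-q[1];print(n,'holes',np.round(q,4).tolist(),'dist',np.linalg.norm(d),'mid',(q[0]+q[1])/2,'ang',np.arctan2(d[1],d[0]))
# disc centre & grinder axis
for n,I,(u,v),bg,lab in(('top',T,(170,212),0,'L'),('scene',S,(348,165),0,'L'),('top',T,(368,212),0,'R')):
    h=cv2.cvtColor(I,cv2.COLOR_BGR2HSV)
    # bar: low saturation & bright
    w=I[v-30:v+30,u-30:u+30]; hs=h[v-30:v+30,u-30:u+30]
    m=((hs[...,1]<70)&(hs[...,2]>95)).astype(np.uint8)
    k,l,st,c=cv2.connectedComponentsWithStats(m); i=1+st[1:,4].argmax()
    m=(l==i)
    ys,xs=np.nonzero(m); pts=np.c_[xs,ys].astype(np.float32); 
    mu=pts.mean(0); U=np.linalg.svd(pts-mu)[2][0]; s=(pts-mu)@U
    e=[mu+U*(s.min()-.3)+[u-30,v-30],mu+U*(s.max()+.3)+[u-30,v-30]]
    E=[plane(n,x,.082) for x in e]; d=E[0]-E[1]
    print(lab,n,m.sum(),'bar',np.round(E,4).tolist(),np.linalg.norm(d),(E[0]+E[1])/2,np.arctan(d[1]/d[0]))
for n,u,v,cs in(('top',170,212,[(66,88),(158,50),(215,190),(128,228)]),('scene',348,165,[(108,74),(210,138),(167,197),(53,136)]),('top',368,212,[(360,35),(460,52),(430,230),(330,213)])):
    cs=[(x-264*(u==368),y) for x,y in cs]
    q=np.array([plane(n,P(u,v,*c),.024) for c in cs]); print(n,np.round(q,4).tolist(),[round(np.linalg.norm(q[i]-q[i-1]),4) for i in range(4)],q.mean(0))
# grinder axis far end
print('far', plane('top',(311,86),.05), plane('scene',(311,312),.05))
E
```

```text
top holes [[0.5868, -0.0176, 0.083], [0.5637, 0.0102, 0.083], [0.5755, -0.003, 0.083]] dist 0.036173118805394686 mid [ 0.57526259 -0.0036867   0.083     ] ang -0.8766131600326281
scene holes [[0.5656, 0.0103, 0.083], [0.5883, -0.0171, 0.083], [0.5752, -0.0017, 0.083]] dist 0.03555420547303805 mid [ 0.57692348 -0.00338649  0.083     ] ang 2.262522782144248
L top 46 bar [[0.4731, 0.2604, 0.082], [0.428, 0.2418, 0.082]] 0.04881401022405579 [0.45054089 0.25113442 0.082     ] 0.3912000774517233
L scene 49 bar [[0.4286, 0.2424, 0.082], [0.4739, 0.2624, 0.082]] 0.049559616717560165 [0.45125458 0.25240269 0.082     ] 0.41707354195861873
R top 35 bar [[0.4687, -0.2693, 0.082], [0.4239, -0.2613, 0.082]] 0.04553936143535431 [ 0.44628276 -0.26531702  0.082     ] -0.1757448252700306
top [[0.51, 0.3069, 0.024], [0.533, 0.2503, 0.024], [0.4463, 0.2144, 0.024], [0.4236, 0.2676, 0.024]] [np.float64(0.095), np.float64(0.061), np.float64(0.0939), np.float64(0.0578)] [0.47824166 0.25980685 0.024     ]
scene [[0.4281, 0.2809, 0.024], [0.5136, 0.3073, 0.024], [0.5368, 0.2504, 0.024], [0.4506, 0.2147, 0.024]] [np.float64(0.0699), np.float64(0.0896), np.float64(0.0614), np.float64(0.0934)] [0.48228367 0.26331718 0.024     ]
top [[0.5374, -0.249, 0.024], [0.5262, -0.3101, 0.024], [0.4172, -0.2886, 0.024], [0.4281, -0.2279, 0.024]] [np.float64(0.1113), np.float64(0.0621), np.float64(0.1111), np.float64(0.0617)] [ 0.47723379 -0.26888334  0.024     ]
far [ 0.81675168 -0.11998926  0.05      ] [ 0.8124036  -0.11455694  0.05      ]
```

```bash
cat >> h.py <<'E'
from scipy.spatial.transform import Rotation as Ro
def plan(pos,yaw,cmd=None):
    "shift/turn units from commanded pose (pos,yaw of tool y) to target, tool pointing down"
    p,y=cmd; d=np.array(pos)-p
    ty=np.array([np.cos(y),np.sin(y),0]); tz=np.array([0,0,-1.]); tx=np.cross(ty,tz)
    dy=(yaw-y+np.pi)%(2*np.pi)-np.pi
    print('shift',np.round(np.array([d@tx,d@ty,d@tz])/.5,4),'turn z',round(-dy/(np.pi/3),4))
def st():
    o=manip.observe(); R=Ro.from_quat(np.r_[o['tool_rot'][1:],o['tool_rot'][0]]).as_matrix()
    y=np.arctan2(R[1,1],R[0,1])
    print('t',round(o['time'],2),'pos',np.round(o['tool_pos'],4),'yaw',round(y,4),'tilt',np.round(R[:2,2],4),'F',np.round(o['contact_force'],1),'M',np.round(o['wrist_torque'],2),'gap',round(o['finger_gap'],3),'ff',round(o['finger_force'],1),'j6',round(o['joints'][5],2))
    return o['tool_pos'],y
E
python3 - <<'E'
from h import *
P=lambda u,v,x,y:(u-30+(x+.5)/4.4-.5, v-30+(y+.5)/4.4-.5)
for n,u,v,a,b in(('top',170,212,(75,47),(144,218)),('scene',348,165,(75,51),(213,120))):
    A=plane(n,P(u,v,*a),.081);B=plane(n,P(u,v,*b),.081);d=A-B;print(n,A,B,np.linalg.norm(d),(A+B)/2,np.arctan(d[1]/d[0]))
c=st(); plan((.48,.26,.18),.405+np.pi/2,c)
E
```

```text
top [0.52907561 0.28378842 0.081     ] [0.42897132 0.24238954 0.081     ] 0.10832699276572133 [0.47902346 0.26308898 0.081     ] 0.39213902262286465
scene [0.43030255 0.24241081 0.081     ] [0.52996092 0.28597267 0.081     ] 0.10876317132294397 [0.48013173 0.26419174 0.081     ] 0.4120846612512768
t 0.1 pos [0.1508 0.5543 0.2444] yaw 1.305 tilt [-0.0007 -0.0017] F [0.3 0.2 0.7] M [-0.02 -0.03 -0.02] gap 1.001 ff 0.0 j6 1.46
shift [-0.7899 -0.3949  0.1289] turn z -0.6406
```

{"fn": "move_arm", "kwargs": {
  "motion": [
    [[-0.79, -0.395, 0.0], [0, 0, -0.64], 0.0],
    [[-0.79, -0.395, 0.0], [0, 0, -0.64], 0.0],
    [[-0.79, -0.395, 0.0], [0, 0, -0.64], 0.0],
    [[-0.79, -0.395, 0.0], [0, 0, -0.64], 0.0],
    [[-0.79, -0.395, 0.0], [0, 0, -0.64], 0.0],
    [[-0.79, -0.395, 0.0], [0, 0, -0.64], 0.0],
    [[-0.79, -0.395, 0.0], [0, 0, -0.64], 0.0],
    [[-0.79, -0.395, 0.1], [0, 0, -0.64], 0.0],
    [[-0.79, -0.395, 0.13], [0, 0, -0.64], 0.0],
    [[-0.79, -0.395, 0.13], [0, 0, -0.64], 0.0],
    [[-0.79, -0.395, 0.13], [0, 0, -0.64], 0.0],
    [[-0.79, -0.395, 0.13], [0, 0, -0.64], 0.0],
    [[-0.79, -0.395, 0.13], [0, 0, -0.64], 0.0]
  ]
}}

```text
time: 1.4
tool_pos: [0.4799, 0.2614, 0.181]
tool_rot: [0.0, -0.201, 0.98, 0.0]
contact_force: [-0.5, -0.1, 0.4]
finger_gap: 0.498
finger_force: 0.0
```

```bash
python3 - <<'E'
from h import *
c=st(); plan((.4795,.2625,.053),.402+np.pi/2,c)
E
```

```text
t 1.4 pos [0.4799 0.2614 0.181 ] yaw 1.9764 tilt [0.0005 0.0007] F [-0.5 -0.1  0.4] M [0.04 0.02 0.02] gap 0.498 ff 0.0 j6 -0.02
shift [-2.000e-04  2.300e-03  2.561e-01] turn z 0.0034
```

{"fn": "move_arm", "kwargs": {
  "motion": [
    [[0, 0.002, 0.08], [0, 0, 0.003], 0.0],
    [[0, 0.002, 0.16], [0, 0, 0.003], 0.0],
    [[0, 0.002, 0.22], [0, 0, 0.003], 0.0],
    [[0, 0.002, 0.255], [0, 0, 0.003], 0.0],
    [[0, 0.002, 0.255], [0, 0, 0.003], 0.0],
    [[0, 0.002, 0.255], [0, 0, 0.003], 0.0],
    [[0, 0.002, 0.255], [0, 0, 0.003], -0.3],
    [[0, 0.002, 0.255], [0, 0, 0.003], -0.55],
    [[0, 0.002, 0.255], [0, 0, 0.003], -0.65],
    [[0, 0.002, 0.255], [0, 0, 0.003], -1.0],
    [[0, 0.002, 0.255], [0, 0, 0.003], -1.0],
    [[0, 0.002, 0.255], [0, 0, 0.003], -1.0],
    [[0, 0.002, 0.255], [0, 0, 0.003], -1.0]
  ],
  "squeeze": 30
}}

```text
time: 2.7
tool_pos: [0.4808, 0.2626, 0.0541]
tool_rot: [0.001, -0.199, 0.98, 0.001]
contact_force: [-1.0, 3.6, 7.0]
finger_gap: 0.161
finger_force: 30.1
```

```bash
python3 - <<'E'
from h import *
c=st()
E
```

```text
t 2.7 pos [0.4808 0.2626 0.0541] yaw 1.9721 tilt [0.0019 0.0028] F [-1.   3.6  7. ] M [ 0.61  0.36 -0.11] gap 0.161 ff 30.1 j6 -0.02
```

{"fn": "move_arm", "kwargs": {
  "motion": [
    [[0, 0, 0], [0, 0, 0], -1.0],
    [[0, 0, 0], [0, 0, 0], -1.0],
    [[0, 0, -0.02], [0, 0, 0], -1.0],
    [[0, 0, -0.06], [0, 0, 0], -1.0],
    [[0, 0, -0.12], [0, 0, 0], -1.0],
    [[0, 0, -0.2], [0, 0, 0], -1.0],
    [[0, 0, -0.26], [0, 0, 0], -1.0],
    [[0, 0, -0.26], [0, 0, 0], -1.0],
    [[0, 0, -0.26], [0, 0, 0], -1.0],
    [[0, 0, -0.26], [0, 0, 0], -1.0]
  ],
  "squeeze": 70
}}

```text
time: 3.7
tool_pos: [0.4787, 0.2606, 0.1811]
tool_rot: [-0.002, -0.199, 0.98, -0.001]
contact_force: [-0.3, -0.1, -2.5]
finger_gap: 0.154
finger_force: 68.7
```

```bash
python3 - <<'E'
from h import *
c=st(); plan((.576,-.0035,.19),-.8775+np.pi/2,c)
a=snap('top','top1');b=snap('scene','sc1')
cr=lambda I,u,v:cv2.resize(I[max(v-45,0):v+45,u-45:u+45,::-1],(396,396),interpolation=cv2.INTER_CUBIC)
p=proj('top',c[0]-[0,0,.03]);q=proj('scene',c[0]-[0,0,.03]);print(p,q)
cv2.imwrite('pics/c2.png',np.hstack([cr(a,*p.astype(int)),cr(b,*q.astype(int))]))
E
```

```text
t 3.7 pos [0.4787 0.2606 0.1811] yaw 1.9719 tilt [-0.0031 -0.0018] F [-0.3 -0.1 -2.5] M [0.02 0.01 0.01] gap 0.154 ff 68.7 j6 -0.02
shift [ 0.027  -0.5623 -0.0178] turn z 1.2209
[156.93345222 210.08834837] [351.89082665 139.74343397]
```

View pics/c2.png

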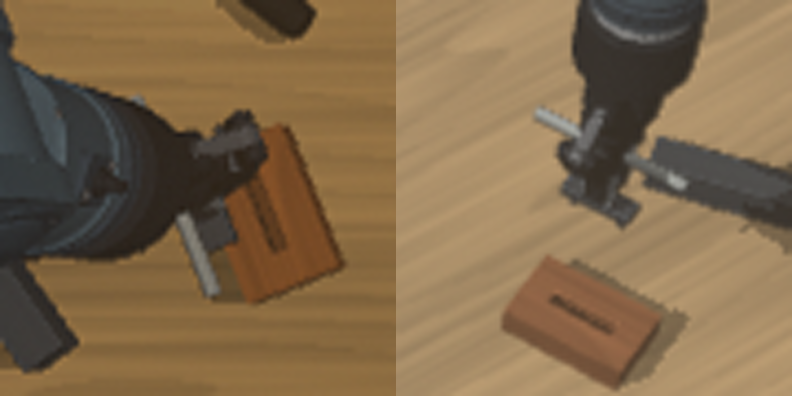

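The spanner is held and lifted clear, with the slot visible at scene tile (583,315). The bar ends are at scene tile (537,115) and (687,185).

```bash
python3 - <<'E'
from h import *
u,v=351,139
P=lambda x,y:(u-45+(x-396+.5)/4.4-.5, v-45+(y+.5)/4.4-.5)
A=plane('scene',P(537,115),.207);B=plane('scene',P(687,185),.207);d=B-A
print('bar',A,B,np.linalg.norm(d),(A+B)/2,np.arctan2(d[1],d[0]))
A=plane('scene',P(552,298),.024);B=plane('scene',P(613,332),.024);d=B-A
print('slot',A,B,np.linalg.norm(d),(A+B)/2,np.arctan2(d[1],d[0]))
c=[plane('scene',P(*q),.024) for q in((549,258),(658,320),(614,375),(503,312))];print(np.round(c,4),np.mean(c,0))
E
```

```text
bar [0.43033352 0.2377785  0.207     ] [0.5289593  0.28266337 0.207     ] 0.10835911016392186 [0.47964641 0.26022093 0.207     ] 0.4270892645503912
slot [0.45736771 0.25439177 0.024     ] [0.50501817 0.27269772 0.024     ] 0.051045811876113456 [0.48119294 0.26354475 0.024     ] 0.36678705384063404
[[0.4276 0.2741 0.024 ]
 [0.5144 0.306  0.024 ]
 [0.5345 0.2506 0.024 ]
 [0.4479 0.2177 0.024 ]] [0.48111802 0.26210195 0.024     ]
```

{"fn": "move_arm", "kwargs": {
  "motion": [
    [[0.01, -0.08, -0.02], [0, 0, 0.14], -1.0],
    [[0.02, -0.17, -0.02], [0, 0, 0.28], -1.0],
    [[0.027, -0.26, -0.02], [0, 0, 0.42], -1.0],
    [[0.027, -0.35, -0.02], [0, 0, 0.56], -1.0],
    [[0.027, -0.44, -0.02], [0, 0, 0.7], -1.0],
    [[0.027, -0.52, -0.02], [0, 0, 0.83], -1.0],
    [[0.027, -0.562, -0.02], [0, 0, 0.96], -1.0],
    [[0.027, -0.562, -0.02], [0, 0, 1.0], -1.0],
    [[0.027, -0.562, -0.02], [0, 0, 1.0], -1.0],
    [[0.027, -0.562, -0.02], [0, 0, 1.0], -1.0]
  ]
}}

```text
time: 4.8
tool_pos: [0.5764, -0.0023, 0.1917]
tool_rot: [-0.001, 0.317, 0.948, -0.0]
contact_force: [-0.6, 1.1, -3.0]
finger_gap: 0.154
finger_force: 69.0
```

```bash
python3 - <<'E'
from h import *
c=st(); plan((.576,-.0035,.14),-.8775+np.pi/2,c)
E
```

```text
t 4.8 pos [ 0.5764 -0.0023  0.1917] yaw 0.926 tilt [-0.0023  0.0004] F [-0.6  1.1 -3. ] M [0.   0.03 0.06] gap 0.154 ff 69.0 j6 0.53
shift [-0.0008 -0.0024  0.1034] turn z 0.2222
```

{"fn": "move_arm", "kwargs": {
  "motion": [
    [[0, -0.002, 0.05], [0, 0, 0.13], -1.0],
    [[-0.001, -0.002, 0.085], [0, 0, 0.222], -1.0],
    [[-0.001, -0.002, 0.1], [0, 0, 0.222], -1.0],
    [[-0.001, -0.002, 0.103], [0, 0, 0.222], -1.0],
    [[-0.001, -0.002, 0.103], [0, 0, 0.222], -1.0]
  ]
}}

```text
time: 5.3
tool_pos: [0.5771, -0.0032, 0.1416]
tool_rot: [0.0, 0.424, 0.906, 0.0]
contact_force: [0.7, -0.4, -2.0]
finger_gap: 0.153
finger_force: 68.9
```

```bash
python3 - <<'E'
from h import *
c=st(); plan((.576,-.0035,.127),-.8775+np.pi/2,c)
a=snap('top','top2');b=snap('scene','sc2')
p=proj('top',c[0]-[0,0,.05]).astype(int);q=proj('scene',c[0]-[0,0,.05]).astype(int);print(p,q)
cr=lambda I,u,v,h=32:cv2.resize(I[v-h:v+h,u-h:u+h,::-1],(400,400),interpolation=cv2.INTER_CUBIC)
cv2.imwrite('pics/c3.png',np.hstack([cr(a,*p),cr(b,*q)]))
E
```

```text
t 5.3 pos [ 0.5771 -0.0032  0.1416] yaw 0.6946 tilt [0.0001 0.    ] F [ 0.7 -0.4 -2. ] M [-0.01 -0.02 -0.04] gap 0.153 ff 68.9 j6 0.76
shift [ 0.001  -0.002   0.0291] turn z 0.0013
[268 172] [295 217]
```

View pics/c3.png

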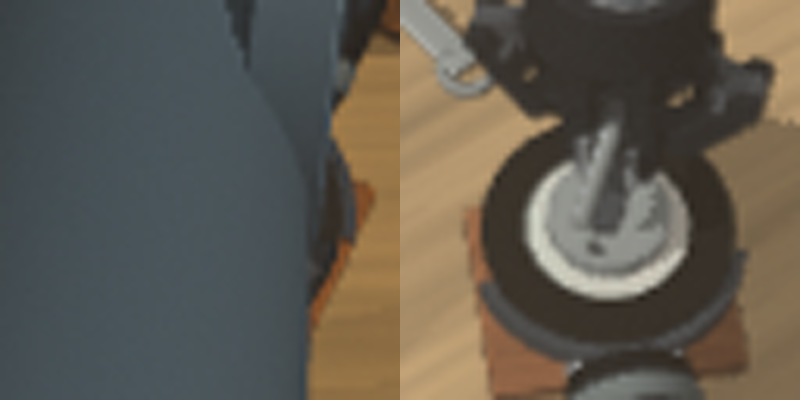

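The scene view shows the prongs hovering over the ring, with the near hole just ahead at tile (597,248). I'll descend gently.

{"fn": "move_arm", "kwargs": {
  "motion": [
    [[0.001, -0.002, 0.012], [0, 0, 0], -1.0],
    [[0.001, -0.002, 0.024], [0, 0, 0], -1.0],
    [[0.001, -0.002, 0.028], [0, 0, 0], -1.0],
    [[0.001, -0.002, 0.03], [0, 0, 0], -1.0],
    [[0.001, -0.002, 0.032], [0, 0, 0], -1.0],
    [[0.001, -0.002, 0.034], [0, 0, 0], -1.0],
    [[0.001, -0.002, 0.036], [0, 0, 0], -1.0],
    [[0.001, -0.002, 0.036], [0, 0, 0], -1.0]
  ]
}}

```text
time: 6.2
tool_pos: [0.5759, -0.0039, 0.1232]
tool_rot: [-0.0, 0.425, 0.905, 0.0]
contact_force: [0.1, 1.3, -2.2]
finger_gap: 0.153
finger_force: 68.9
```

```bash
python3 - <<'E'
from h import *
c=st()
E
```

```text
t 6.2 pos [ 0.5759 -0.0039  0.1232] yaw 0.6924 tilt [-0.      0.0001] F [ 0.1  1.3 -2.2] M [0.01 0.04 0.01] gap 0.153 ff 68.9 j6 0.76
```

{"fn": "move_arm", "kwargs": {
  "motion": [
    [[0, 0, 0.002], [0, 0, 0], -1.0],
    [[0, 0, 0.004], [0, 0, 0], -1.0],
    [[0, 0, 0.006], [0, 0, 0], -1.0],
    [[0, 0, 0.006], [0, 0, 0], -1.0]
  ]
}}

```text
time: 6.6
tool_pos: [0.5758, -0.0038, 0.1201]
tool_rot: [-0.0, 0.425, 0.905, 0.0]
contact_force: [-0.4, 0.6, -2.5]
finger_gap: 0.153
finger_force: 68.9
```

{"fn": "move_arm", "kwargs": {
  "motion": [
    [[0, 0, 0.002], [0, 0, 0], -1.0],
    [[0, 0, 0.004], [0, 0, 0], -1.0],
    [[0, 0, 0.006], [0, 0, 0], -1.0],
    [[0, 0, 0.006], [0, 0, 0], -1.0]
  ]
}}

```text
time: 7.0
tool_pos: [0.5758, -0.0038, 0.1171]
tool_rot: [-0.0, 0.425, 0.905, -0.0]
contact_force: [0.8, 0.0, -1.5]
finger_gap: 0.155
finger_force: 68.9
```

```bash
python3 - <<'E'
from h import *
c=st()
b=snap('scene','sc3')
q=proj('scene',c[0]-[0,0,.035]).astype(int);print(q)
cr=lambda I,u,v,h=28:cv2.resize(I[v-h:v+h,u-h:u+h,::-1],(500,500),interpolation=cv2.INTER_CUBIC)
cv2.imwrite('pics/c4.png',cr(b,*q))
E
```

```text
t 7.0 pos [ 0.5758 -0.0038  0.1171] yaw 0.6923 tilt [-0.0004  0.0002] F [ 0.8  0.  -1.5] M [-0.02 -0.01 -0.01] gap 0.155 ff 68.9 j6 0.76
[295 218]
```

View pics/c4.png

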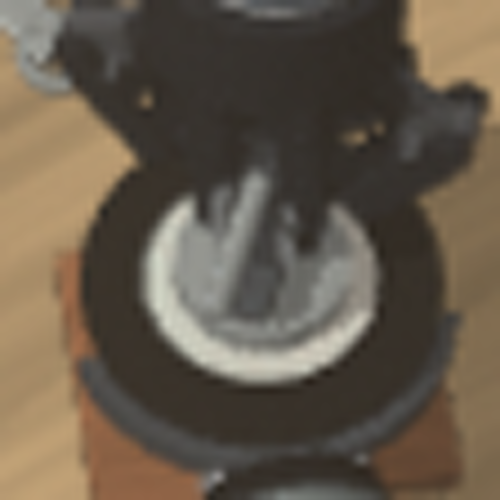

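The head now hides the near hole and sits close to the face, so the prongs look to be in. I'll confirm by feeling for the bottom.

{"fn": "move_arm", "kwargs": {
  "motion": [
    [[0, 0, 0.001], [0, 0, 0], -1.0],
    [[0, 0, 0.002], [0, 0, 0], -1.0],
    [[0, 0, 0.003], [0, 0, 0], -1.0],
    [[0, 0, 0.004], [0, 0, 0], -1.0],
    [[0, 0, 0.004], [0, 0, 0], -1.0]
  ]
}}

```text
time: 7.55
tool_pos: [0.5761, -0.0039, 0.1161]
tool_rot: [0.0, 0.425, 0.905, 0.0]
contact_force: [-2.8, 0.1, 4.1]
finger_gap: 0.154
finger_force: 70.2
```

```bash
python3 - <<'E'
from h import *
c=st()
E
```

```text
t 7.55 pos [ 0.5761 -0.0039  0.1161] yaw 0.6924 tilt [ 0.0008 -0.    ] F [-2.8  0.1  4.1] M [ 0.02  0.52 -0.05] gap 0.154 ff 70.2 j6 0.76
```

Contact came at TCP z 0.116, which is the predicted hole bottom, so both prongs are seated. I'll back off 1 mm and turn clockwise gently.

{"fn": "move_arm", "kwargs": {
  "motion": [
    [[0, 0, -0.003], [0, 0, 0], -1.0],
    [[0, 0, -0.003], [0, 0, 0.02], -1.0],
    [[0, 0, -0.003], [0, 0, 0.045], -1.0],
    [[0, 0, -0.003], [0, 0, 0.07], -1.0],
    [[0, 0, -0.003], [0, 0, 0.095], -1.0],
    [[0, 0, -0.003], [0, 0, 0.12], -1.0],
    [[0, 0, -0.003], [0, 0, 0.145], -1.0],
    [[0, 0, -0.003], [0, 0, 0.145], -1.0]
  ]
}}

```text
time: 8.35
tool_pos: [0.5759, -0.0038, 0.1167]
tool_rot: [-0.0, 0.493, 0.87, 0.0]
contact_force: [0.9, 0.8, -3.1]
finger_gap: 0.155
finger_force: 68.8
```

```bash
python3 - <<'E'
from h import *
c=st()
E
```

```text
t 8.35 pos [ 0.5759 -0.0038  0.1167] yaw 0.5397 tilt [-0.0001  0.0003] F [ 0.9  0.8 -3.1] M [ 0.16 -0.22 -0.01] gap 0.155 ff 68.8 j6 0.91
```

{"fn": "move_arm", "kwargs": {
  "motion": [
    [[0, 0, 0], [0, 0, 0.03], -1.0],
    [[0, 0, 0], [0, 0, 0.06], -1.0],
    [[0, 0, 0], [0, 0, 0.09], -1.0],
    [[0, 0, 0], [0, 0, 0.12], -1.0],
    [[0, 0, 0], [0, 0, 0.15], -1.0],
    [[0, 0, 0], [0, 0, 0.18], -1.0],
    [[0, 0, 0], [0, 0, 0.18], -1.0]
  ]
}}

```text
time: 9.05
tool_pos: [0.5756, -0.0039, 0.1167]
tool_rot: [-0.0, 0.572, 0.82, -0.0]
contact_force: [1.2, 0.2, -3.5]
finger_gap: 0.154
finger_force: 68.8
```

```bash
python3 - <<'E'
from h import *
c=st()
E
```

```text
t 9.05 pos [ 0.5756 -0.0039  0.1167] yaw 0.3519 tilt [-0.0006  0.    ] F [ 1.2  0.2 -3.5] M [ 0.07 -0.03 -0.01] gap 0.154 ff 68.8 j6 1.1
```

{"fn": "move_arm", "kwargs": {
  "motion": [
    [[0, 0, 0], [0, 0, 0.02], -1.0],
    [[0, 0, 0], [0, 0, 0.04], -1.0],
    [[0, 0, 0], [0, 0, 0.06], -1.0],
    [[0, 0, 0], [0, 0, 0.08], -1.0],
    [[0, 0, 0], [0, 0, 0.08], -1.0]
  ]
}}

```text
time: 9.55
tool_pos: [0.5756, -0.0039, 0.1167]
tool_rot: [-0.0, 0.606, 0.795, -0.0]
contact_force: [-1.2, -1.2, -2.0]
finger_gap: 0.153
finger_force: 68.9
```

```bash
python3 - <<'E'
from h import *
c=st()
E
```

```text
t 9.55 pos [ 0.5756 -0.0039  0.1167] yaw 0.2676 tilt [-0.0007  0.    ] F [-1.2 -1.2 -2. ] M [0.03 0.29 0.03] gap 0.153 ff 68.9 j6 1.19
```

{"fn": "move_arm", "kwargs": {
  "motion": [
    [[0, 0, 0], [0, 0, 0.015], -1.0],
    [[0, 0, 0], [0, 0, 0.03], -1.0],
    [[0, 0, 0], [0, 0, 0.03], -1.0]
  ]
}}

```text
time: 9.85
tool_pos: [0.5755, -0.0039, 0.1167]
tool_rot: [-0.0, 0.619, 0.786, -0.0]
contact_force: [-2.6, -0.4, -3.1]
finger_gap: 0.154
finger_force: 69.0
```

```bash
python3 - <<'E'
from h import *
c=st()
E
```

```text
t 9.85 pos [ 0.5755 -0.0039  0.1167] yaw 0.2363 tilt [-0.0008  0.    ] F [-2.6 -0.4 -3.1] M [-0.06  0.46  0.05] gap 0.154 ff 69.0 j6 1.22
```

{"fn": "move_arm", "kwargs": {
  "motion": [
    [[0, 0, 0], [0, 0, 0.015], -1.0],
    [[0, 0, 0], [0, 0, 0.03], -1.0],
    [[0, 0, 0], [0, 0, 0.03], -1.0]
  ]
}}

```text
time: 10.15
tool_pos: [0.5755, -0.0039, 0.1167]
tool_rot: [-0.0, 0.631, 0.776, -0.0]
contact_force: [-3.0, -0.5, -1.2]
finger_gap: 0.156
finger_force: 69.0
```

```bash
python3 - <<'E'
from h import *
c=st()
E
```

```text
t 10.15 pos [ 0.5755 -0.0039  0.1167] yaw 0.2049 tilt [-0.0008 -0.    ] F [-3.  -0.5 -1.2] M [-0.07  0.72  0.03] gap 0.156 ff 69.0 j6 1.25
```

{"fn": "move_arm", "kwargs": {
  "motion": [
    [[0, 0, 0], [0, 0, 0.015], -1.0],
    [[0, 0, 0], [0, 0, 0.03], -1.0],
    [[0, 0, 0], [0, 0, 0.03], -1.0]
  ]
}}

```text
time: 10.45
tool_pos: [0.5755, -0.0039, 0.1167]
tool_rot: [-0.0, 0.643, 0.766, -0.0]
contact_force: [-4.3, -0.6, -1.7]
finger_gap: 0.155
finger_force: 69.1
```

```bash
python3 - <<'E'
from h import *
c=st()
E
```

```text
t 10.45 pos [ 0.5755 -0.0039  0.1167] yaw 0.1737 tilt [-0.0009  0.    ] F [-4.3 -0.6 -1.7] M [-0.11  0.95  0.11] gap 0.155 ff 69.1 j6 1.28
```

{"fn": "move_arm", "kwargs": {
  "motion": [
    [[0, 0, 0], [0, 0, 0.015], -1.0],
    [[0, 0, 0], [0, 0, 0.03], -1.0],
    [[0, 0, 0], [0, 0, 0.03], -1.0]
  ]
}}

```text
time: 10.75
tool_pos: [0.5755, -0.0038, 0.1167]
tool_rot: [-0.0, 0.655, 0.756, -0.0]
contact_force: [-5.2, -0.5, -0.9]
finger_gap: 0.149
finger_force: 69.3
```

```bash
python3 - <<'E'
from h import *
c=st()
E
```

```text
t 10.75 pos [ 0.5755 -0.0038  0.1167] yaw 0.1429 tilt [-0.0009 -0.0001] F [-5.2 -0.5 -0.9] M [-0.2   1.19  0.58] gap 0.149 ff 69.3 j6 1.31
```

The moment jumped from 0.1 to 0.58 N m after about 0.51 rad of net turn, so the ring is at its stop. I'll ease off within the prong play and lift straight out.

{"fn": "move_arm", "kwargs": {
  "motion": [
    [[0, 0, 0], [0, 0, -0.025], -1.0],
    [[0, -0.0012, 0], [0, 0, -0.045], -1.0],
    [[0, -0.0012, 0], [0, 0, -0.045], -1.0]
  ]
}}

```text
time: 11.05
tool_pos: [0.5756, -0.0039, 0.1167]
tool_rot: [0.0, 0.637, 0.771, 0.0]
contact_force: [-4.3, -0.2, -4.0]
finger_gap: 0.152
finger_force: 68.8
```

```bash
python3 - <<'E'
from h import *
c=st()
E
```

```text
t 11.05 pos [ 0.5756 -0.0039  0.1167] yaw 0.1895 tilt [0.0006 0.0003] F [-4.3 -0.2 -4. ] M [-0.02  0.71  0.04] gap 0.152 ff 68.8 j6 1.26
```

{"fn": "move_arm", "kwargs": {
  "motion": [
    [[0, -0.001, 0], [0, 0, 0], -1.0],
    [[0, -0.001, -0.005], [0, 0, 0], -1.0],
    [[0, -0.001, -0.012], [0, 0, 0], -1.0],
    [[0, -0.001, -0.02], [0, 0, 0], -1.0],
    [[0, -0.001, -0.03], [0, 0, 0], -1.0],
    [[0, -0.001, -0.05], [0, 0, 0], -1.0],
    [[0, -0.001, -0.1], [0, 0, 0], -1.0],
    [[0, -0.001, -0.13], [0, 0, 0], -1.0],
    [[0, -0.001, -0.13], [0, 0, 0], -1.0]
  ]
}}

```text
time: 11.95
tool_pos: [0.5773, -0.0043, 0.1854]
tool_rot: [0.003, 0.637, 0.771, 0.002]
contact_force: [1.0, 0.5, -2.6]
finger_gap: 0.153
finger_force: 69.0
```

```bash
python3 - <<'E'
from h import *
c=st(); plan((.48,.40,.19),c[1]+1.0,c)
E
```

```text
t 11.95 pos [ 0.5773 -0.0043  0.1854] yaw 0.1897 tilt [ 0.0068 -0.0007] F [ 1.   0.5 -2.6] M [ 0.04 -0.03 -0.04] gap 0.153 ff 69.0 j6 1.26
shift [ 0.8309 -0.0387 -0.0092] turn z -0.9549
```

{"fn": "move_arm", "kwargs": {
  "motion": [
    [[0.08, -0.01, -0.02], [0, 0, -0.14], -1.0],
    [[0.17, -0.03, -0.02], [0, 0, -0.28], -1.0],
    [[0.26, -0.04, -0.02], [0, 0, -0.42], -1.0],
    [[0.35, -0.06, -0.02], [0, 0, -0.56], -1.0],
    [[0.44, -0.07, -0.02], [0, 0, -0.7], -1.0],
    [[0.52, -0.08, -0.02], [0, 0, -0.84], -1.0],
    [[0.56, -0.09, -0.02], [0, 0, -0.96], -1.0],
    [[0.56, -0.09, -0.02], [0, 0, -1.0], -1.0],
    [[0.56, -0.09, -0.02], [0, 0, -1.0], -1.0]
  ]
}}

```text
time: 12.85
tool_pos: [0.4773, 0.2632, 0.1913]
tool_rot: [-0.0, 0.165, 0.986, -0.0]
contact_force: [-0.0, -0.0, -2.8]
finger_gap: 0.152
finger_force: 69.0
```

```bash
python3 - <<'E'
from h import *
c=st(); plan((.481,.2625,.13),1.972,c)
a=snap('top','top5');b=snap('scene','sc5')
cr=lambda I,u,v,h=20:cv2.resize(I[v-h:v+h,u-h:u+h,::-1],(396,396),interpolation=cv2.INTER_CUBIC)
cv2.imwrite('pics/c5.png',np.hstack([cr(a,268,174),cr(b,296,220)]))
E
```

```text
t 12.85 pos [0.4773 0.2632 0.1913] yaw 1.2385 tilt [-0.0004 -0.0002] F [-0.  -0.  -2.8] M [-0.02 -0.01  0.01] gap 0.152 ff 69.0 j6 0.72
shift [-0.0075  0.0012  0.1227] turn z -0.7005
```

View pics/c5.png

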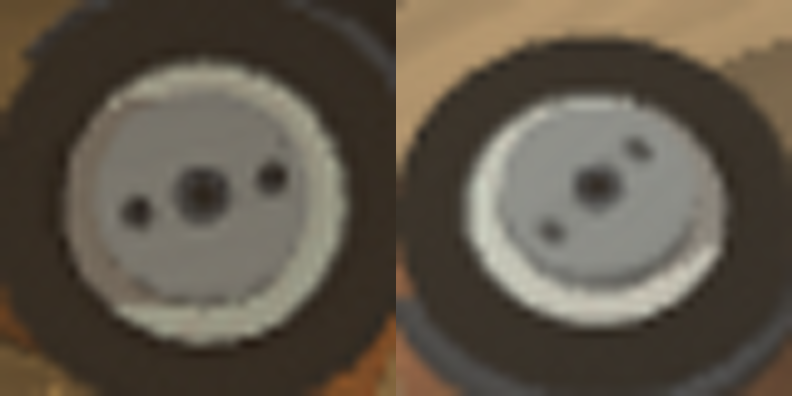

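The holes are now at tile (272,178) and (136,212), so the ring has clearly turned. I'll measure the angle and continue to the rack.

```bash
python3 - <<'E'
from h import *
def bary(I,u,v,r=2,thr=15):
    g=cv2.cvtColor(I,cv2.COLOR_BGR2GRAY).astype(float); ui,vi=int(round(u)),int(round(v))
    w=g[vi-r:vi+r+1,ui-r:ui+r+1]; w=np.clip(np.percentile(w,70)-w-thr,0,None); yy,xx=np.mgrid[vi-r:vi+r+1,ui-r:ui+r+1]
    return (w*xx).sum()/w.sum(),(w*yy).sum()/w.sum()
for n,f,u,v,ps in(('top','top5',268,174,[(272,178),(136,212)]),('scene','sc5',296,220,[(639-396,150),(552-396,232)])):
    I=cv2.imread(f'pics/{f}.png'); q=[plane(n,bary(I,u-20+x/9.9-.45,v-20+y/9.9-.45),.083) for x,y in ps]; d=q[0]-q[1]
    print(n,np.linalg.norm(d),np.arctan(d[1]/d[0]),(q[0]+q[1])/2)
E
```

```text
top 0.03623504987646239 -1.3305354506214533 [ 0.57533358 -0.00351339  0.083     ]
scene 0.035702526405101465 -1.3313242025819383 [ 0.57648706 -0.00319375  0.083     ]
```

{"fn": "move_arm", "kwargs": {
  "motion": [
    [[-0.0075, 0.001, 0], [0, 0, -0.14], -1.0],
    [[-0.0075, 0.001, 0.02], [0, 0, -0.28], -1.0],
    [[-0.0075, 0.001, 0.05], [0, 0, -0.42], -1.0],
    [[-0.0075, 0.001, 0.08], [0, 0, -0.56], -1.0],
    [[-0.0075, 0.001, 0.11], [0, 0, -0.7], -1.0],
    [[-0.0075, 0.001, 0.122], [0, 0, -0.7], -1.0],
    [[-0.0075, 0.001, 0.122], [0, 0, -0.7], -1.0],
    [[-0.0075, 0.001, 0.122], [0, 0, -0.7], -1.0]
  ]
}}

```text
time: 13.75
tool_pos: [0.482, 0.2615, 0.1313]
tool_rot: [0.0, -0.197, 0.98, 0.0]
contact_force: [0.6, 0.3, -1.6]
finger_gap: 0.156
finger_force: 69.0
```

```bash
python3 - <<'E'
from h import *
c=st(); plan((.4808,.2626,.068),1.972,c)
E
```

```text
t 13.75 pos [0.482  0.2615 0.1313] yaw 1.967 tilt [0.0005 0.0003] F [ 0.6  0.3 -1.6] M [ 0.01 -0.04  0.06] gap 0.156 ff 69.0 j6 -0.01
shift [0.0013 0.003  0.1266] turn z -0.0047
```

The ring turned 0.453 rad in both views, within the expected 0.42 to 0.50. Now I'll put the spanner back.

{"fn": "move_arm", "kwargs": {
  "motion": [
    [[0.001, 0.003, 0.05], [0, 0, -0.005], -1.0],
    [[0.001, 0.003, 0.1], [0, 0, -0.005], -1.0],
    [[0.001, 0.003, 0.12], [0, 0, -0.005], -1.0],
    [[0.001, 0.003, 0.125], [0, 0, -0.005], -1.0],
    [[0.001, 0.003, 0.13], [0, 0, -0.005], -1.0],
    [[0.001, 0.003, 0.134], [0, 0, -0.005], -1.0],
    [[0.001, 0.003, 0.138], [0, 0, -0.005], -1.0],
    [[0.001, 0.003, 0.138], [0, 0, -0.005], -1.0]
  ]
}}

```text
time: 14.55
tool_pos: [0.4808, 0.263, 0.0622]
tool_rot: [0.0, -0.201, 0.98, 0.0]
contact_force: [-0.9, 0.0, -2.5]
finger_gap: 0.152
finger_force: 69.1
```

```bash
python3 - <<'E'
from h import *
c=st()
E
```

```text
t 14.55 pos [0.4808 0.263  0.0622] yaw 1.9751 tilt [0.0007 0.0004] F [-0.9  0.  -2.5] M [ 0.02  0.02 -0.03] gap 0.152 ff 69.1 j6 -0.02
```

The tips have gone below the block's top without contact. I'll lower the rest of the way.

{"fn": "move_arm", "kwargs": {
  "motion": [
    [[0, 0, 0.005], [0, 0, 0], -1.0],
    [[0, 0, 0.01], [0, 0, 0], -1.0],
    [[0, 0, 0.014], [0, 0, 0], -1.0],
    [[0, 0, 0.017], [0, 0, 0], -1.0],
    [[0, 0, 0.017], [0, 0, 0], -1.0]
  ]
}}

```text
time: 15.05
tool_pos: [0.4804, 0.2629, 0.0542]
tool_rot: [0.0, -0.201, 0.98, 0.0]
contact_force: [-3.3, -0.8, 6.8]
finger_gap: 0.156
finger_force: 70.3
```

```bash
python3 - <<'E'
from h import *
c=st()
E
```

```text
t 15.05 pos [0.4804 0.2629 0.0542] yaw 1.9752 tilt [0.0003 0.0001] F [-3.3 -0.8  6.8] M [-0.25  0.55  0.01] gap 0.156 ff 70.3 j6 -0.02
```

{"fn": "move_arm", "kwargs": {
  "motion": [
    [[0, 0, 0], [0, 0, 0], -1.0],
    [[0, 0, 0], [0, 0, 0], -0.6],
    [[0, 0, 0], [0, 0, 0], -0.4],
    [[0, 0, 0], [0, 0, 0], -0.2],
    [[0, 0, 0], [0, 0, 0], 0.0],
    [[0, 0, 0], [0, 0, 0], 0.0],
    [[0, 0, 0], [0, 0, 0], 0.0],
    [[0, 0, -0.04], [0, 0, 0], 0.0],
    [[0, 0, -0.1], [0, 0, 0], 0.0],
    [[0, 0, -0.2], [0, 0, 0], 0.0],
    [[0, 0, -0.3], [0, 0, 0], 0.0],
    [[0, 0, -0.36], [0, 0, 0], 0.0],
    [[0, 0, -0.36], [0, 0, 0], 0.0]
  ],
  "squeeze": 20
}}

```text
time: 16.35
tool_pos: [0.4835, 0.2641, 0.2389]
tool_rot: [0.005, -0.201, 0.98, 0.001]
contact_force: [-0.5, 0.8, 0.0]
finger_gap: 0.497
finger_force: 0.0
```

{"fn": "move_arm", "kwargs": {
  "motion": [
    [[0.1, 0.1, 0], [0, 0, 0], 0.0],
    [[0.17, 0.17, 0], [0, 0, 0], 0.0],
    [[0.2, 0.25, 0], [0, 0, 0], 0.0],
    [[0.2, 0.3, 0], [0, 0, 0], 0.0],
    [[0.2, 0.3, 0], [0, 0, 0], 0.0],
    [[0.2, 0.3, 0], [0, 0, 0], 0.0],
    [[0.2, 0.3, 0], [0, 0, 0], 0.0]
  ]
}}

```text
time: 17.05
tool_pos: [0.3299, 0.3607, 0.2327]
tool_rot: [-0.0, -0.2, 0.98, -0.0]
contact_force: [0.8, 0.1, 0.5]
finger_gap: 0.501
finger_force: 0.0
```

```bash
python3 - <<'E'
from h import *
c=st()
a=snap('top','top6');b=snap('scene','sc6')
cr=lambda I,u,v,h=32:cv2.resize(I[v-h:v+h,u-h:u+h,::-1],(396,396),interpolation=cv2.INTER_CUBIC)
cv2.imwrite('pics/c6.png',np.hstack([cr(a,170,212),cr(b,348,165)]))
E
```

```text
t 17.05 pos [0.3299 0.3607 0.2327] yaw 1.9744 tilt [-0.0005 -0.001 ] F [0.8 0.1 0.5] M [ 0.07  0.03 -0.05] gap 0.501 ff 0.0 j6 0.3
```

View pics/c6.png

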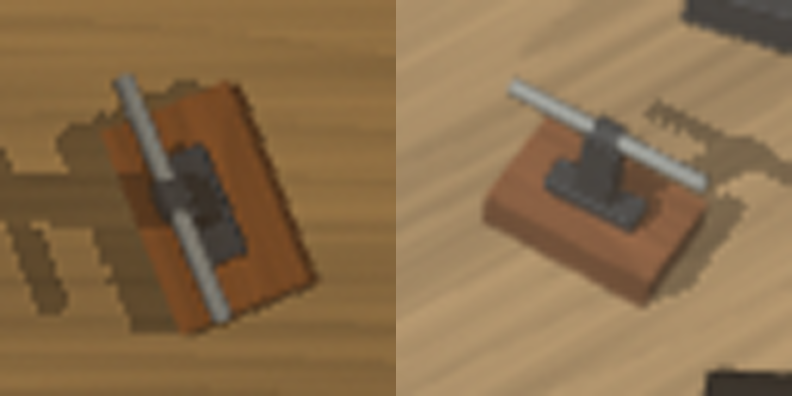

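The spanner stands upright with its head flat on the block, at tile (200,205) and (600,195), as at the start. I'll hand the job in.

```bash
python3 -c "
from plant import manip
print(manip.sign_off())"
```

```text
the job is handed in; nothing more can be done
None
```

The ring is turned clockwise about 0.45 rad to its stop, the spanner is back upright in its block, and the job was handed in at about 17 s; sign-off returned no verdict.

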